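Slide the baguette board past the socket post into its dock

TASK

Put the long wooden baguette board away in its dock, the three-sided wooden bay on the worktop: without picking it up, push its ends about with the fingertips to swing it clear of the steel post and line it up with the dock's open mouth, then push it in lengthwise until it is fully home against the back rail. Keep the board flat on the worktop the whole time, and leave the mug, the jar and the pepper mill standing where they are.

Things in the scene. Friction and masses are not known exactly. Their poses are not given: they have to be found in the camera images.
- board: Loose brown wooden baguette board, a plain flat bar 260 mm long, 60 wide, 22 thick, 0.2 to 0.35 kg, sliding flat on the worktop. Origin: centre of its underside; y axis along its length, ends at y = +130 and -130 mm; z up. A dark disc on top marks the +y end. At the start the -y end is nearer the dock and off on the post's side of the lane. Either end may go in first.
- dock: Dock: three fixed dark wooden rails 14 mm thick, 30 high on the worktop, open at one end and above. Inner width 80, depth 215 mm. Origin: on the worktop, middle of the open mouth; y axis straight out of the mouth, x across, z up. Side rails' inner faces at x = +-40, back rail's at y = -215 mm. Board home: centre near y = -85 mm, 45 mm sticks out. The lane along +y holds nothing fixed.
- post: Fixed steel post (pull-up power socket), upright cylinder 36 mm in diameter, 45 high, beside the lane in front of the mouth, on the dock's -x side, 68 to 82 mm from the lane's middle line. It cannot be moved. Origin: centre of its foot. The board starts askew, farther out than the post, which bars its straight way.
- mug: Loose white mug, 80 mm in diameter, 90 mm high, with a handle. Bystander. Origin: centre of its underside.
- jar: Loose closed glass jar, 76 mm in diameter, 120 mm high. Bystander. Origin: centre of its underside.
- mill: Loose turned wooden pepper mill, 54 mm in diameter, 150 mm high. Bystander. Origin: centre of its underside.

How it is judged:
At the end, for the whole second after the job is handed in: The board lies flat and still on the worktop inside the dock, within 8 mm of the back rail (centre past y = -77 mm in the dock's frame), within 20 mm of the dock's middle line and 0.15 rad of its direction; mug, jar and mill are within 20 mm of where they started (y of board in the frame of dock below -0.077 m and x of board in the frame of dock between -0.02 and 0.02 m and angle between the y axis of board and the y axis of dock, either way round below 0.15 rad and height (world z) of board below 0.006 m and angle between board's own z axis and vertical below 0.05 rad and linear speed of board below 0.01 m/s and angular speed of board below 0.05 rad/s and distance of each of mug, jar, mill from where it was at the start of the episode below 0.02 m); the robot touches nothing.
It fails at once if the board is lifted or tipped off the worktop (underside centre more than 12 mm up, or tilted more than 0.12 rad) (height (world z) of board above 0.012 m or angle between board's own z axis and vertical above 0.12 rad).
It fails at once if the mug, the jar or the mill is shifted by more than 20 mm or tipped (distance of any of mug, jar, mill from where it was at the start of the episode above 0.02 m or angle between any of mug, jar, mill's own z axis and vertical above 0.3 rad).
It also fails if it takes over 72 s, if anything falls off the work surface, if the arm or the gripper's body presses on something with over 40 N, if the wrist force passes 120 N, or if a joint passes its speed limit or range.

ROBOT

A 6-joint arm with a two-finger parallel gripper is mounted at the origin on the work surface. World frame = base frame: x ahead of the robot, y to its left, z up, the work surface at z = 0. Lengths are in m, angles in rad, forces in N, time in s.
With the tool pointing down it reaches from about 0.375 to 0.975 m from the base axis. Payload 3.8 kg.
Tool frame: the origin (TCP) lies at the very end of the fingers, on their centre line; the grasp point (between the pads) lies 19 mm behind it; z points along the fingers, y is the line along which they close (so a half turn about z gives the same grasp; the last joint's range is limited). The gripper opens to 85 mm and grips with 20 to 120 N. Pads are 22 mm wide; open, the fingers measure 114 mm over their backs; the gripper's body (76 mm by 85 mm) begins 54 mm behind the grasp point. The pads swing forward as they close: fully open they stand 13 mm farther back than shut.
Start: joints at [1.271, 0.264, 1.604, -0, 1.274, -0.037], TCP at [0.175, 0.652, 0.231] pointing down, gripper open.
Joint ranges: [-2.63, 2.63], [-0.94, 2.18], [0.31, 2.57], [-1.31, 4.45], [0, 2.66], [-2.55, 2.55]. Speed limits (rad/s): [2.57, 2.57, 3.14, 3.14, 3.14, 3.14].

INTERFACE

Orientations are given as a rotation vector (axis times angle).
In Python, from workcell import bot gives the robot as it stands. The module is installed in compiled form; this text tells all that it offers.
- The arm moves only by the shell command python3 -m jog [OPENING] [FORCE], which reads ROWS from standard input. ROWS is a JSON list of rows, 1 to 5 of them, each an object with the fields xyz (a list: dx, dy, dz in m), yaw (a turn about the tool's z in rad); a field left out counts as zero; each row shifts and turns the commanded pose from where the row before left it, along the tool's axes as they then stand; what a row does not reach is not made up. A row lasts 1/8 s, in which the tool goes at most 0.0625 m and 0.188 rad, less where a joint would pass 70% of its speed; a pose out of reach is approached as far as the arm can. OPENING is the opening from 0.0 (shut) to 1.0 (fully open), set as the command begins (- or left out keeps the last). The fingers move at their own pace and stop on an object; FORCE is the grip in N (left out, the last holds). Time passes only in rows, so rows that do not move let the fingers close. It prints the time, the measured TCP pose, the force, the opening and the grip force at its end. Input that does not fit is refused with a message, and nothing moves.
- bot.read_state(): the state, without advancing time (a new reading comes with each control period).
- bot.read_camera(name): name is "scene" or "side" or "wrist"; returns the picture (384x512x3 uint8, red, green, blue); there is no depth.
- bot.camera_info(name): a dict with "intrinsics" (3x3 intrinsics, pixels), "k1" (the pictures are not rectified: a ray, as slopes to the right and down, at radius r is drawn at 1 + k1 r^2 times it, then the intrinsics apply), "extrinsics" (4x4, takes a point from camera to world coordinates). Camera axes: x right, y down, z forward; pixel columns grow to the right and rows downward; lengths in m; the calibration is good to about 2 mm. A picture is of the moment at which its call begins: read the wrist's pose just before it. camera_info takes no time and is no camera call; for the wrist camera it gives the pose at the moment of the call.
- bot.finish_job(): hands the job in; it is judged then, once.
Trained networks look in the newest picture that a camera, given by its name, has taken for a name from the list of things; names that differ only in an ending like _2 or _b are one class to them, and where a whole thing is asked for, a point or a joint stands for the part that bears it (a point fixed in the world has none). Each returns a list of dicts, best first, with "conf" (0 to 1); they miss things now and then, are a little off and sometimes report something else, mostly with a low value. They report only what shows in the picture. A call takes as long as a camera call.
- bot.search_frame(camera, thing): "box" ([left, top, right, bottom] in pixels, round what is visible of it).
- bot.regions_of(camera, thing): "pixels" (384x512 bool, what is visible of it) and "box" ([left, top, right, bottom] in pixels, round what is visible of it).
- bot.spot_point(camera, thing): "pixel" ([row, column] in pixels: a listed point, or the origin of a listed thing).
The state is a dict: "time": time; "q": joint angles; "joint_vel": joint speeds; "joint_torque": joint torques, N m; "tool_pos": TCP position; "tcp_rot": TCP orientation; "wrist_force": force on the tool from outside, world axes, zero at the start; "torque": the same for the moment, N m; "width": opening from 0.0 (shut) to 1.0 (fully open); "grip_force": force on a finger pad.
Only numpy, scipy, OpenCV 4.12 (cv2) and the standard library are available. Lean on these libraries where they do the work, as an engineer would, in place of code of your own. Each camera call takes 0.05 s, during which the arm holds its last target. There are 200 camera calls.

## Working session

There is one attempt and no reset: what is moved stays moved. The work goes in short steps, Python scripts to look and compute and a shell command to move; the robot and the scene stay as the last step left them, time stands still between calls to the robot, and variables do not carry over. Pictures are saved under pics/ and viewed, at most 10 in all, crops included, and the job is handed in when it is done.

```bash
mkdir -p pics; cat > h.py <<'E'
import numpy as np, cv2
from workcell import bot
def ray(cam,px,info=None):
    i=info or bot.camera_info(cam); K=np.array(i["intrinsics"]);E=np.array(i["extrinsics"]);k=i["k1"]
    u,v=px; d=np.array([(u-K[0,2])/K[0,0],(v-K[1,2])/K[1,1]]); s=d.copy()
    for _ in range(20): s=d/(1+k*(s@s))
    return E[:3,3],E[:3,:3]@np.array([s[0],s[1],1])
def onz(cam,px,z,info=None):
    o,d=ray(cam,px,info); return o+d*(z-o[2])/d[2]
def proj(cam,P,info=None):
    i=info or bot.camera_info(cam); K=np.array(i["intrinsics"]);E=np.array(i["extrinsics"])
    p=E[:3,:3].T@(np.array(P)-E[:3,3]); s=p[:2]/p[2]; s=s*(1+i["k1"]*(s@s)); return K[0,0]*s[0]+K[0,2],K[1,1]*s[1]+K[1,2]
def save(name,img): cv2.imwrite("pics/"+name,img[:,:,::-1])
E
python3 - <<'E'
from h import *
a=[]
for c in ("scene","side"):
    im=bot.read_camera(c); a.append(im)
    i=bot.camera_info(c); print(c,np.round(i["extrinsics"],3).tolist(),np.round(i["intrinsics"],1).tolist(),i["k1"])
    for t in ("board","dock","post","mug","jar","mill"):
        for r in bot.regions_of(c,t)[:1]:
            p=bot.spot_point(c,t)
            px=p[0]["pixel"][::-1] if p else None
            print(t,round(r["conf"],2),r["box"],px, np.round(onz(c,px,0),3) if p else None)
            if t=="board":
                m=r["pixels"].astype(np.uint8); cs,_=cv2.findContours(m,0,2); k=max(cs,key=cv2.contourArea)
                w=np.array([onz(c,q[0],0.022,i)[:2]*1000 for q in k],np.float32); print("rect",cv2.minAreaRect(w), m.sum())
    save(c+"0.png",im)
s=bot.read_state();print(s)
E
```

```text
scene [[0.104, 0.805, -0.584, 1.277], [0.994, -0.075, 0.074, -0.158], [0.016, -0.588, -0.808, 0.955], [0.0, 0.0, 0.0, 1.0]] [[484.2, 0.0, 254.9], [0.0, 484.2, 195.9], [0.0, 0.0, 1.0]] -0.1281227693733497
board 0.74 [277.2, 161.9, 382.2, 224.9] [328.9, 194.3] [0.599 0.112 0.   ]
rect ((604.0089111328125, 107.62030029296875), (259.1961975097656, 72.82997131347656), 54.39944839477539) 2444
dock 0.72 [125.3, 188.4, 226.2, 233.3] [224.1, 214.4] [ 0.634 -0.148  0.   ]
post 0.69 [250.0, 167.6, 270.8, 193.2] [260.2, 187.5] [ 0.563 -0.054  0.   ]
mug 0.71 [155.5, 130.8, 201.5, 170.7] [188.7, 168.0] [ 0.484 -0.229  0.   ]
jar 0.8 [298.2, 225.8, 341.7, 284.4] [316.8, 266.4] [0.793 0.047 0.   ]
mill 0.62 [230.1, 222.6, 255.2, 276.2] [242.6, 265.7] [ 0.775 -0.117  0.   ]
side [[0.767, -0.42, 0.485, 0.22], [-0.641, -0.475, 0.603, -0.539], [-0.023, -0.773, -0.634, 0.541], [0.0, 0.0, 0.0, 1.0]] [[390.8, 0.0, 255.2], [0.0, 390.8, 191.5], [0.0, 0.0, 1.0]] -0.11290806678679532
board 0.64 [188.6, 132.4, 220.8, 211.0] [204.9, 168.1] [0.601 0.122 0.   ]
rect ((589.142578125, 97.2894287109375), (279.224365
[... 404 characters left out ...]
.7] [ 0.782 -0.118  0.   ]
{'time': 1.3, 'q': array([ 1.27111486e+00,  2.63951186e-01,  1.60399614e+00,  5.04128234e-06,
        1.27369796e+00, -3.68773504e-02]), 'joint_vel': array([ 0.00097076,  0.0024827 , -0.0034072 ,  0.00061261, -0.00207095,
       -0.00103708]), 'joint_torque': array([ 1.14453152e-03, -5.15057731e+01, -3.67714083e+01, -6.24583436e-05,
        1.30311844e-03,  7.85121216e-06]), 'tool_pos': array([0.17534223, 0.65182468, 0.23124728]), 'tcp_rot': array([-4.11625318e-01, -3.11449575e+00,  8.02270941e-05]), 'wrist_force': array([ 0.23173616, -0.56114925, -0.36940633]), 'torque': array([ 0.05142436, -0.0361994 , -0.03940207]), 'grip_force': 0.0, 'width': 1.002760743777437}
```

```bash
python3 - <<'E'
from h import *
a=cv2.imread("pics/scene0.png")[110:310,110:410]; b=cv2.imread("pics/side0.png")[90:330,170:420]
a=cv2.resize(a,None,fx=1.33,fy=1.33*1,interpolation=2); b=cv2.resize(b,None,fx=1.5,fy=1.5,interpolation=2)
h=max(a.shape[0],b.shape[0]); c=np.zeros((h,a.shape[1]+b.shape[1],3),np.uint8)
c[:a.shape[0],:a.shape[1]]=a;c[:b.shape[0],a.shape[1]:]=b
print(c.shape);cv2.imwrite("pics/c1.png",c)
E
```

```text
(360, 774, 3)
```

View pics/c1.png

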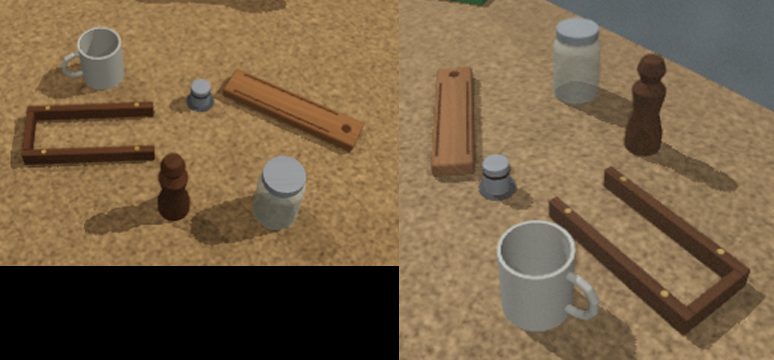

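The left view (scene) shows the dock at crop px (25–155, 100–165), opening right. The post is at (200,95), and the board runs from (235,80) to its disc end at (345,130). The jar sits near the disc end, the mill by the mouth, and the mug behind the far rail. Next I fit poses to the masks in both views.

```bash
cat >> h.py <<'E'
from scipy.optimize import minimize
def box(x0,x1,y0,y1,z0,z1): return np.array([[x,y,z] for x in(x0,x1) for y in(y0,y1) for z in(z0,z1)])
BOARD=[box(-.03,.03,-.13,.13,0,.022)]
DOCK=[box(.04,.054,-.229,0,0,.03),box(-.054,-.04,-.229,0,0,.03),box(-.054,.054,-.229,-.215,0,.03)]
def cyl(r,h): t=np.linspace(0,6.28,24); return [np.array([[r*np.cos(a),r*np.sin(a),z] for a in t for z in(0,h)])]
def sil(cam,parts,p,info,S=4):
    c,s=np.cos(p[2]),np.sin(p[2]); R=np.array([[c,-s,0],[s,c,0],[0,0,1]]); m=np.zeros((384*S//2,512*S//2),np.uint8)
    for b in parts:
        q=np.array([proj(cam,R@v+[p[0],p[1],0],info) for v in b])
        cv2.fillConvexPoly(m,cv2.convexHull(np.round(((q+.5)*S/2-.5)*16).astype(np.int32)),1,shift=4)
    return m.astype(bool)
def fit(parts,p0,masks,infos,rot=True):
    S=4; M={c:cv2.resize(m.astype(np.uint8),None,fx=2,fy=2,interpolation=0).astype(bool) for c,m in masks.items()}
    def cost(v):
        p=[v[0],v[1],v[2]/3 if rot else 0]; return sum(1-(sil(c,parts,p,infos[c])&M[c]).sum()/max(1,(sil(c,parts,p,infos[c])|M[c]).sum()) for c in M)
    v0=np.array([p0[0],p0[1],p0[2]*3]); sx=np.vstack([v0]+[v0+d for d in np.eye(3)*[.015,.015,.2]])
    r=minimize(cost,v0,method="Nelder-Mead",options=dict(initial_simplex=sx,xatol=2e-4,fatol=1e-4,maxiter=150))
    return r.x[0],r.x[1],r.x[2]/3,r.fun
def find(thing,parts,p0,cams=("scene","side"),rot=True,new=True):
    ms={};inf={}
    for c in cams:
        if new: bot.read_camera(c)
        r=bot.regions_of(c,thing)
        if r and r[0]["conf"]>.3: ms[c]=r[0]["pixels"]; inf[c]=bot.camera_info(c)
    return fit(parts,p0,ms,inf,rot),{c:fit(parts,p0,{c:ms[c]},inf,rot) for c in ms}
def todock(D,P):
    c,s=np.cos(D[2]),np.sin(D[2]); d=np.array(P[:2])-D[:2]; return np.array([c*d[0]+s*d[1],-s*d[0]+c*d[1]])
def toworld(D,P):
    c,s=np.cos(D[2]),np.sin(D[2]); return np.array([D[0]+c*P[0]-s*P[1],D[1]+s*P[0]+c*P[1]])
E
python3 - <<'E'
from h import *
import json
R={}
for t,pa,p0,ro in (("board",BOARD,(.6,.117,-.6),True),("dock",DOCK,(.627,-.146,0.),True),("post",cyl(.018,.045),(.561,-.052,0),False),("mug",cyl(.04,.09),(.477,-.235,0),False),("jar",cyl(.038,.12),(.795,.044,0),False),("mill",cyl(.027,.15),(.778,-.118,0),False)):
    a,b=find(t,pa,p0,rot=ro,new=(t=="board")); print(t,np.round(a,4),{k:np.round(v,4) for k,v in b.items()}); R[t]=[float(x) for x in a[:3]]
json.dump(R,open("r.json","w"))
D=R["dock"]
for t in R: print(t,todock(D,R[t])*1000)
i=bot.camera_info("scene")
E
```

```text
board [ 0.5999  0.112  -0.611   0.1725] {'scene': array([ 0.598 ,  0.1111, -0.6095,  0.1247]), 'side': array([ 0.6003,  0.1127, -0.6117,  0.0468])}
dock [ 0.6247 -0.1435 -0.0468  0.2651] {'scene': array([ 0.6243, -0.1446, -0.0463,  0.144 ]), 'side': array([ 0.626 , -0.1452, -0.0578,  0.1094])}
post [ 0.5566 -0.0565  0.0269  0.5181] {'scene': array([ 0.5637, -0.0558,  0.0264,  0.2116]), 'side': array([ 0.5529, -0.0611, -0.0184,  0.175 ])}
mug [ 0.4751 -0.2325  0.0184  0.2579] {'scene': array([ 0.4734, -0.2322,  0.0157,  0.1351]), 'side': array([ 0.4739, -0.234 ,  0.0249,  0.1208])}
jar [0.7977 0.0445 0.0463 0.216 ] {'scene': array([0.7974, 0.0442, 0.0214, 0.1033]), 'side': array([0.7994, 0.0463, 0.0143, 0.1089])}
mill [ 0.7738 -0.1221  0.034   0.5763] {'scene': array([ 0.7747, -0.1238, -0.0087,  0.2969]), 'side': array([ 0.7746, -0.1206,  0.0425,  0.2764])}
board [-36.74101592 254.08370477]
dock [0. 0.]
post [-72.11499992  83.73639715]
mug [-145.29912726  -95.89457005]
jar [164.01090067 195.89783521]
mill [147.87163564  28.43591805]
```

Board fit agrees between the two views to 2 mm, and the post at 72 mm fits the text. First I turn the tool so its y axis lies along dock x, with the fingers shut.

```bash
cat > w.py <<'E'
from h import *; import json
from scipy.spatial.transform import Rotation as Ro
D=json.load(open("r.json"))["dock"]; s=bot.read_state(); R=Ro.from_rotvec(s["tcp_rot"]).as_matrix()
p=todock(D,s["tool_pos"]); 
print("t",round(s["time"],2),"dock mm",np.round(p*1000,1),"z",round(s["tool_pos"][2]*1000,1),"yaw of tool y in dock",round(np.arctan2(R[1,1],R[0,1])-D[2],3),"F",np.round(s["wrist_force"],1),"w",round(s["width"],2))
E
echo '[{"yaw":0.188},{"yaw":0.188},{"yaw":0.188},{"yaw":0.188},{"yaw":0.188}]' | python3 -m jog 0.0 20 && echo '[{"yaw":0.188},{"yaw":0.188},{"yaw":0.04},{}]' | python3 -m jog && python3 w.py
```

```text
time: 2.62
tool_pos: [0.1754, 0.6518, 0.2313]
tcp_rot: [1.782, 2.587, -0.0]
wrist_force: [0.7, -0.2, -0.2]
width: -0.0
grip_force: 0.0
time: 3.12
tool_pos: [0.1754, 0.6518, 0.2313]
tcp_rot: [-2.27, -2.172, -0.0]
wrist_force: [0.8, 0.1, 0.2]
width: 0.003
grip_force: 0.0
t 3.12 dock mm [-486.1  773.4] z 231.3 yaw of tool y in dock 0.003 F [0.8 0.1 0.2] w 0.0
```

```bash
echo '[{"xyz":[-0.049,0.0276,0]},{"xyz":[-0.049,0.0276,0]},{"xyz":[-0.049,0.0276,0]},{"xyz":[-0.049,0.0276,0]},{"xyz":[-0.049,0.0276,0]}]' | python3 -m jog >/dev/null && echo '[{"xyz":[-0.049,0.0276,0]},{"xyz":[-0.049,0.0276,0]},{"xyz":[-0.049,0.0276,0]},{"xyz":[-0.049,0.0276,0]},{"xyz":[-0.049,0.0276,0]}]' | python3 -m jog >/dev/null && echo '[{"xyz":[-0.049,0.0276,0]},{"xyz":[-0.049,0.0276,0]},{}]' | python3 -m jog && python3 w.py
```

```text
time: 4.75
tool_pos: [0.4815, 0.0464, 0.2316]
tcp_rot: [2.274, 2.165, 0.0]
wrist_force: [-0.1, 0.1, 0.0]
width: -0.001
grip_force: 0.0
t 4.75 dock mm [-152.  183.] z 231.6 yaw of tool y in dock -0.002 F [-0.1  0.1  0. ] w -0.0
```

```bash
echo '[{"xyz":[0,0,0.06]},{"xyz":[0,0,0.06]},{"xyz":[0,0,0.06]},{"xyz":[0,0,0.043]},{}]' | python3 -m jog >/dev/null && python3 w.py && echo '[{"xyz":[0.002,0.012,0]},{"xyz":[0.002,0.012,0]},{"xyz":[0.001,0.012,0]},{"xyz":[0,0.012,0]},{}]' | python3 -m jog && python3 w.py && python3 - <<'E'
from h import *; import json
D=json.load(open("r.json"))["dock"]
a,b=find("board",BOARD,(.6,.112,-.5)); print(np.round(a,3),b); print(todock(D,a)*1000,a[2]-D[2])
E
```

```text
t 5.38 dock mm [-158.1  186.7] z 4.9 yaw of tool y in dock 0.004 F [ 0.6 -0.3 -0.5] w -0.0
time: 6.0
tool_pos: [0.5303, 0.0525, 0.009]
tcp_rot: [2.27, 2.17, 0.003]
wrist_force: [-0.2, -0.3, 0.0]
width: 0.003
grip_force: 0.0
t 6.0 dock mm [-103.5  191.4] z 9.0 yaw of tool y in dock 0.002 F [-0.2 -0.3  0. ] w 0.0
[ 0.613  0.111 -0.488  0.505] {'scene': (np.float64(0.6117606113316071), np.float64(0.1122706454389332), np.float64(-0.4861133842326293), np.float64(0.06989488815021117)), 'side': (np.float64(0.6173622356708), np.float64(0.11190742806863718), np.float64(-0.5185312737739959), np.float64(0.4220889294562524))}
[-23.92274234 253.74268886] -0.4414155934159403
```

```bash
echo '[{"xyz":[0,-0.02,0]},{"xyz":[-0.022,0,0]},{"xyz":[0,0.012,0]},{"xyz":[0,0.012,0]},{"xyz":[0,0.012,0]}]' | python3 -m jog >/dev/null && echo '[{"xyz":[0,0.012,0]},{"xyz":[0,0.012,0]},{}]' | python3 -m jog >/dev/null && python3 w.py && cat > b.py <<'E'
from h import *; import json,sys
D=json.load(open("r.json"))["dock"]; g=[float(x) for x in sys.argv[1:4]]
w=toworld(D,[g[0]/1e3,g[1]/1e3]); a,b=find("board",BOARD,(w[0],w[1],g[2]+D[2]))
for k,v in [("both",a)]+list(b.items()): print(k,np.round(todock(D,v)*1000,1),round(v[2]-D[2],3),round(v[3],3))
E
python3 b.py -5 254 -0.2
```

```text
t 7.2 dock mm [-63.7 169.6] z 8.6 yaw of tool y in dock 0.002 F [ 0.8 -0.2 -0.5] w -0.0
both [ -1.6 260.5] -0.174 0.733
scene [ -1.6 260.6] -0.175 0.054
side [ -2.4 254.1] -0.177 0.682
```

```bash
echo '[{"xyz":[0,0.008,0]},{"xyz":[0,0.008,0]},{},{"xyz":[0,-0.03,0]},{}]' | python3 -m jog >/dev/null && python3 w.py && python3 b.py 4 260 -0.07
```

```text
t 8.03 dock mm [-81.7 169.4] z 7.6 yaw of tool y in dock 0.002 F [0.6 0.8 0.2] w -0.0
both [  6.  262.1] -0.099 0.711
scene [  5.8 262.7] -0.089 0.071
side [ 25.2 261. ] -0.294 0.62
```

```bash
echo '[{"xyz":[0,-0.01,0]},{"xyz":[0,0,-0.06]},{"xyz":[0.039,0.0325,0]},{"xyz":[0.039,0.0325,0]},{"xyz":[0.039,0.0325,0]}]' | python3 -m jog >/dev/null && echo '[{"xyz":[0.039,0.0325,0]},{"xyz":[0.039,0.0425,0]},{},{"xyz":[0,0,0.03]},{"xyz":[0,0,0.03]}]' | python3 -m jog >/dev/null && echo '[{}]' | python3 -m jog >/dev/null && python3 w.py
```

```text
t 9.6 dock mm [ 78.5 362.9] z 4.4 yaw of tool y in dock 0.002 F [-0.7 -0.4 -0.3] w -0.0
```

```bash
echo '[{"xyz":[0,-0.012,0]},{"xyz":[0,-0.01,0]},{"xyz":[0,-0.009,0]},{}]' | python3 -m jog >/dev/null && python3 w.py && echo '[{"xyz":[0,0.03,0]},{}]' | python3 -m jog >/dev/null && python3 b.py 0 262 0
```

```text
t 10.1 dock mm [ 51.2 365. ] z 9.5 yaw of tool y in dock 0.003 F [-0.5 -0.6  0.5] w -0.0
both [  2.7 261.5] -0.047 0.272
scene [ -2.5 259.5] -0.044 0.175
side [  3.5 263.2] -0.057 0.093
```

```bash
echo '[{"xyz":[0.04,0,0]},{"xyz":[0.035,0,0]},{"xyz":[0,-0.038,0]},{"xyz":[0,-0.036,0]},{}]' | python3 -m jog 0.35 >/dev/null && echo '[{},{}]' | python3 -m jog >/dev/null; python3 w.py
```

```text
t 11.43 dock mm [  8.7 439.7] z 8.9 yaw of tool y in dock 0.002 F [ 0.7  0.  -0.4] w 0.35
```

```bash
echo '[{"xyz":[-0.02,-0.003,0]},{"xyz":[-0.02,0,0]},{"xyz":[-0.015,0,0]},{"xyz":[-0.015,0,0]},{"xyz":[-0.015,0,0]}]' | python3 -m jog >/dev/null && echo '[{"xyz":[-0.01,0,0]},{"xyz":[-0.005,0,0]},{}]' | python3 -m jog >/dev/null; python3 w.py; python3 b.py 3 198 0
```

```text
t 12.43 dock mm [  4.7 339.2] z 8.4 yaw of tool y in dock 0.002 F [ 0.6  0.6 -0.4] w 0.35
both [  7.3 198.3] 0.002 0.14
scene [  7.8 197. ] 0.005 0.052
side [ 10.5 198.6] -0.006 0.085
```

```bash
echo '[{"xyz":[0.02,0,0]},{"xyz":[0,0.032,0]},{"xyz":[0,0.032,0]},{"xyz":[-0.035,0,0]},{"xyz":[-0.035,0,0]}]' | python3 -m jog 0.0 >/dev/null && echo '[{"xyz":[-0.035,0,0]},{"xyz":[-0.035,0,0]},{}]' | python3 -m jog >/dev/null; python3 w.py
```

```text
t 13.62 dock mm [ 69.2 219.2] z 8.8 yaw of tool y in dock 0.0 F [-5.2  0.8  5.4] w -0.0
```

```bash
echo '[{}]' | python3 -m jog; python3 b.py 7 198 0; python3 - <<'E'
from h import *
im=bot.read_camera("scene"); save("s2.png",cv2.resize(im[130:300,110:400],None,fx=2,fy=2,interpolation=2))
E
```

```text
time: 13.75
tool_pos: [0.7038, 0.0743, 0.0084]
tcp_rot: [-2.269, -2.171, -0.001]
wrist_force: [-2.8, 2.0, 2.3]
width: 0.001
grip_force: 0.0
both [  8.8 197.3] -0.004 0.393
scene [  7.8 197. ] -0.003 0.293
side [  9.5 198.7] -0.009 0.099
```

View pics/s2.png

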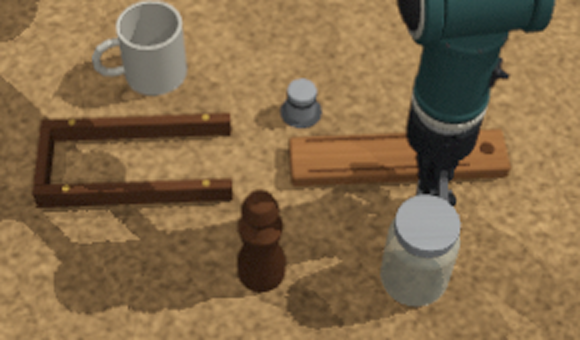

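The board lies aligned with the dock, left end at px (290,160). The gripper looks close to the jar (425,245), so I push straight away from it (-x) and check the jar.

```bash
echo '[{"xyz":[0,-0.01,0]},{"xyz":[0,-0.008,0]},{"xyz":[0,-0.006,0]},{}]' | python3 -m jog|grep force; python3 w.py;python3 b.py 0 198 0; cat > j.py <<'E'
from h import *; import json
r=json.load(open("r.json"))
for t,pa in (("jar",cyl(.038,.12)),("mill",cyl(.027,.15)),("mug",cyl(.04,.09))):
    a,b=find(t,pa,r[t],rot=False); print(t,[(k,np.round((np.array(v[:2])-r[t][:2])*1000,1),round(v[3],2)) for k,v in b.items()])
E
python3 j.py
```

```text
wrist_force: [0.4, -1.5, -0.3]
grip_force: 0.0
t 14.5 dock mm [ 44.2 219.5] z 8.3 yaw of tool y in dock 0.002 F [ 0.4 -1.5 -0.3] w 0.0
both [  0.8 196.8] 0.028 0.363
scene [ -1.2 196. ] 0.027 0.266
side [  1.7 199.7] 0.009 0.092
jar [('scene', array([ 1.8, -0.5]), np.float64(0.11)), ('side', array([-0.5,  1.6]), np.float64(0.08))]
mill [('scene', array([ 1.1, -0.9]), np.float64(0.26)), ('side', array([-0.1,  1.7]), np.float64(0.29))]
mug [('scene', array([-1.7, -0.5]), np.float64(0.11)), ('side', array([-0.7, -0.7]), np.float64(0.1))]
```

```bash
echo '[{"xyz":[0,0.004,0]},{"xyz":[0,0,-0.05]},{"xyz":[0.05,-0.015,0]},{"xyz":[0.05,-0.015,0]},{"xyz":[0.05,-0.018,0]}]' | python3 -m jog 0.35 >/dev/null && echo '[{"xyz":[0,0,0.025]},{"xyz":[0,0,0.025]},{}]' | python3 -m jog >/dev/null; python3 w.py; python3 b.py 0 198 0
```

```text
t 16.3 dock mm [ -1.8 369. ] z 5.6 yaw of tool y in dock 0.003 F [-1.1 -0.3  0.2] w 0.34
both [-12.1 194.9] 0.048 0.156
scene [-12.8 194.6] 0.059 0.066
side [-10.6 195.9] 0.029 0.081
```

The board got dragged left about 11 mm while lifting off. I nudge it back from the left side, then retreat sideways.

```bash
echo '[{"xyz":[0,-0.045,0]},{"xyz":[0,-0.043,0]},{"xyz":[-0.055,0,0]},{"xyz":[-0.055,0,0]},{"xyz":[-0.055,0,0]}]' | python3 -m jog 0.0 >/dev/null && echo '[{},{"xyz":[0,0.015,0]},{"xyz":[0,0.015,0]},{"xyz":[0,0.008,0]},{}]' | python3 -m jog >/dev/null; python3 w.py; echo '[{"xyz":[0,-0.035,0]},{}]' | python3 -m jog >/dev/null;  python3 b.py 0 198 0
```

```text
t 17.75 dock mm [-48.  205.3] z 8.2 yaw of tool y in dock 0.004 F [ 0.1 -0.3 -0.4] w -0.0
both [ -4.5 195.9] 0.019 1.105
scene [ -4.5 195.9] 0.019 0.105
side [  0. 198.] 0.0 1.0
```

```bash
echo '[{"xyz":[0,0.02,0]},{"xyz":[0,0.015,0]},{"xyz":[0,0.004,0]},{},{"xyz":[0,-0.04,0]}]' | python3 -m jog >/dev/null; echo '[{"xyz":[0.055,0,0]},{"xyz":[0.055,0,0]},{"xyz":[0.055,0,0]},{"xyz":[0,0.042,0]},{"xyz":[0,0.042,0]}]' | python3 -m jog 0.35 >/dev/null; echo '[{}]' | python3 -m jog >/dev/null; python3 w.py;  python3 b.py 0 196 0
```

```text
t 19.57 dock mm [  1.6 370. ] z 8.9 yaw of tool y in dock 0.002 F [ 0.  -0.3 -0.5] w 0.35
both [  0.3 194.8] 0.034 0.191
scene [ -0.4 193.6] 0.037 0.074
side [  0.2 195.7] -0.0 0.109
```

```bash
echo '[{"xyz":[-0.02,0,0]},{"xyz":[-0.015,0,0]},{"xyz":[-0.015,0,0]},{"xyz":[-0.015,0,0]},{"xyz":[-0.015,0,0]}]' | python3 -m jog >/dev/null && echo '[{"xyz":[-0.015,0,0]},{"xyz":[-0.01,0,0]},{"xyz":[-0.005,0,0]},{}]' | python3 -m jog >/dev/null; python3 w.py; python3 b.py 0 119 0; python3 - <<'E'
from h import *
im=bot.read_camera("scene"); save("s3.png",cv2.resize(im[130:300,110:400],None,fx=2,fy=2,interpolation=2))
E
```

```text
t 20.9 dock mm [ -1.2 259.1] z 8.3 yaw of tool y in dock 0.002 F [ 0.1 -0.1 -0.2] w 0.35
both [ -3.5 118.6] -0.003 0.096
scene [ -3.5 118.6] -0.003 0.096
```

View pics/s3.png

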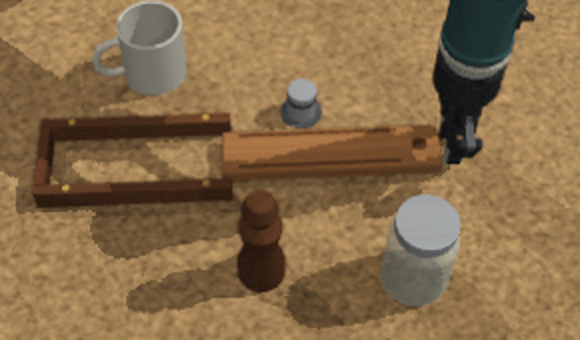

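The board's leading end sits just inside the mouth (px 222, 135–175), clear of both rails. I carry on inward.

```bash
echo '[{"xyz":[-0.015,0,0]},{"xyz":[-0.02,0,0]},{"xyz":[-0.02,0,0]},{"xyz":[-0.02,0,0]},{"xyz":[-0.02,0,0]}]' | python3 -m jog | grep force && python3 w.py && echo '[{"xyz":[-0.02,0,0]},{"xyz":[-0.02,0,0]},{"xyz":[-0.015,0,0]},{}]' | python3 -m jog |grep force; python3 w.py; python3 b.py 0 -31 0;
```

```text
wrist_force: [-0.6, 2.2, 0.1]
grip_force: 1.1
t 21.77 dock mm [ -1.  162.8] z 8.4 yaw of tool y in dock 0.002 F [-0.6  2.2  0.1] w 0.35
wrist_force: [-0.3, -0.1, -0.2]
grip_force: 0.0
t 22.27 dock mm [ -1.  107.9] z 8.2 yaw of tool y in dock 0.001 F [-0.3 -0.1 -0.2] w 0.35
both [ -0.6 -33.4] 0.004 0.344
scene [ -8.3 -34. ] -0.046 0.169
side [  2.9 -33.6] 0.031 0.162
```

Centre is at y = -33, so about 52 mm to go.

```bash
echo '[{"xyz":[-0.015,0,0]},{"xyz":[-0.015,0,0]},{"xyz":[-0.01,0,0]},{"xyz":[-0.005,0,0]}]' | python3 -m jog | grep force && python3 w.py && echo '[{"xyz":[-0.003,0,0]},{"xyz":[-0.003,0,0]},{"xyz":[-0.002,0,0]}]' | python3 -m jog |grep force; python3 w.py; python3 b.py 0 -85 0;
```

```text
wrist_force: [0.2, 0.4, -1.6]
grip_force: 0.6
t 22.98 dock mm [-0.9 63.5] z 8.2 yaw of tool y in dock 0.001 F [ 0.2  0.4 -1.6] w 0.35
wrist_force: [-0.1, 1.8, -1.4]
grip_force: 0.6
t 23.35 dock mm [-0.8 56.6] z 8.3 yaw of tool y in dock 0.003 F [-0.1  1.8 -1.4] w 0.35
both [  0. -85.] 0.0 1.0
side [  0. -85.] 0.0 1.0
```

Push gently until the back rail resists.

```bash
echo '[{"xyz":[-0.003,0,0]},{}]' | python3 -m jog | grep wrist; python3 w.py;  echo '[{"xyz":[-0.003,0,0]},{}]' | python3 -m jog |grep wrist; python3 w.py
```

```text
wrist_force: [0.2, 6.9, 0.8]
t 23.8 dock mm [-0.4 55.4] z 8.6 yaw of tool y in dock 0.002 F [0.2 6.9 0.8] w 0.35
wrist_force: [2.1, 15.5, 0.9]
t 24.05 dock mm [-0.4 55.2] z 8.6 yaw of tool y in dock 0.001 F [ 2.1 15.5  0.9] w 0.35
```

```bash
echo '[{"xyz":[0.01,0,0]},{"xyz":[0.04,0,0]},{"xyz":[0.05,0,-0.02]},{"xyz":[0.05,-0.02,-0.05]},{"xyz":[0.05,-0.02,-0.05]}]' | python3 -m jog >/dev/null; echo '[{"xyz":[0.05,0,-0.05]},{}]' | python3 -m jog>/dev/null; python3 w.py; python3 b.py 0 -85 0; python3 j.py; python3 - <<'E'
from h import *
im=bot.read_camera("scene"); save("s4.png",cv2.resize(im[130:300,110:400],None,fx=2,fy=2,interpolation=2))
E
```

```text
t 24.93 dock mm [-31.9 283.2] z 163.4 yaw of tool y in dock 0.006 F [ 0.9 -1.3 -0.4] w 0.35
both [ -2.2 -82.4] 0.006 0.36
scene [ -6.7 -86.1] -0.019 0.129
side [  4.4 -75.3] 0.016 0.203
jar [('scene', array([-0.6,  0.8]), np.float64(0.1)), ('side', array([1.8, 1.7]), np.float64(0.1))]
mill [('scene', array([ 2.5, -0.9]), np.float64(0.28)), ('side', array([0.8, 1.5]), np.float64(0.29))]
mug [('scene', array([0., 0.]), np.float64(0.18)), ('side', array([-0.3, -0.2]), np.float64(0.11))]
```

View pics/s4.png

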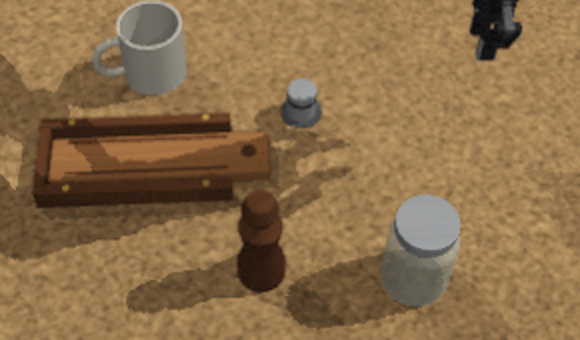

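The board's left end touches the back rail (px 50, 140–180). It lies straight between the side rails with about 45 mm sticking out, and the bystanders haven't moved.

```bash
python3 -c "
from workcell import bot
print(bot.finish_job())"
```

```text
the job is handed in; nothing more can be done
None
```

I handed the job in at about 25 s, with the board flat in its dock and pushed up against the back rail (centre measured at about y = -82 mm); the mug, jar and mill measured within about 3 mm of where they started, but no verdict came back.

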